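Set the tall measuring cylinder on the balance

ROBOT

A 7-joint arm with a two-finger parallel gripper is mounted at the origin on the work surface. World frame = base frame: x ahead of the robot, y to its left, z up, the work surface at z = 0. Lengths are in m, angles in rad, forces in N, time in s.
With the tool pointing down it reaches from about 0.425 to 0.875 m from the base axis. Payload 4.7 kg.
Tool frame: the origin (TCP) lies at the very end of the fingers, on their centre line; the grasp point (between the pads) lies 19 mm behind it; z points along the fingers, y is the line along which they close (so a half turn about z gives the same grasp; the last joint's range is limited). The gripper opens to 87 mm and grips with 3 to 60 N. Pads are 19 mm wide; open, the fingers measure 117 mm over their backs; the gripper's body (75 mm by 190 mm) begins 51 mm behind the grasp point.
Start: joints at [1.253, 0.321, -0.07, 1.45, 0.023, 1.371, -0.057], TCP at [0.212, -0.615, 0.223] pointing down, gripper open.
Joint ranges: [-2.86, 2.86], [-0.3, 2.09], [-1.38, 1.24], [0.06, 2.45], [-1.56, 4.7], [0.09, 2.05], [-2.69, 2.69]. Speed limits (rad/s): [2.57, 2.57, 3.14, 3.14, 3.14, 3.14, 3.14].

INTERFACE

Orientations are given as a rotation vector (axis times angle).
In Python, from bench import ctrl, get_image, job gives the robot as it stands.
- The arm moves only by the shell command python3 -m crank 'ROWS' [FORCE]. ROWS is JSON, a list that holds one entry, the list of rows, each a list of 5 numbers: the shift along the tool's x, y, z in mm, then the turn about the tool's z in rad, then the closure, from -1 (fully open) to 1 (shut), so that 0 is half open. A call has 1 to 10 rows; each row shifts and turns the commanded pose from where the row before left it, along the tool's axes as they then stand; what a row does not reach is not made up. A row lasts 1/12 s, in which the tool goes at most 41.7 mm and 7.16 degrees, less where a joint would pass 70% of its speed; a pose out of reach is approached as far as the arm can. A call with a gripper value outside its range is refused whole. The fingers move at their own pace and stop on an object; FORCE is the grip in N (left out, the last holds). Time passes only in rows, so rows that do not move let the fingers close. It gives the time, the measured TCP pose, the force, the opening and the grip force at its end, in the units of the state.
- ctrl.get_state(): the state, without advancing time (a new reading comes with each control period).
- get_image(name): name is "side" or "top" or "wrist"; returns a dict with "pixels" (384x512x3 uint8, red, green, blue), "fx", "fy", "cx", "cy" (pixels), "T" (4x4, takes a point from camera to world coordinates); the wrist camera has in their place "T_tool_cam" (4x4, takes a point from camera to tool coordinates, whose origin is the TCP and whose axes are the flange's). Camera axes: x right, y down, z forward; pixel columns grow to the right and rows downward; lengths in m; the calibration is good to about 2 mm. A picture is of the moment at which its call begins: read the wrist's pose just before it. There is no depth.
- job.close_job(): hands the job in; it is judged then, once.
The state is a dict: "time": time; "joint_positions": joint angles; "qd": joint speeds; "joint_torque": joint torques, N m; "position": TCP position; "tool_rot": TCP orientation; "ft_force": force on the tool from outside, world axes, zero at the start; "torque": the same for the moment, N m; "grip_width": opening from 0.0 (shut) to 1.0 (fully open); "grip_force": force on a finger pad.
Only numpy, scipy, OpenCV 4.12 (cv2) and the standard library are available. Lean on these libraries where they do the work, as an engineer would, in place of code of your own. Each camera call takes 0.05 s, during which the arm holds its last target. There are 200 camera calls.

TASK

Put the taller of the two empty measuring cylinders from the steel tray onto the balance, ready for weighing: standing upright in the middle of the round pan. Lower it onto the pan before letting go, do not drop it or tip it over, then let go; leave the short cylinder, the jar and the bowl where they are.

Things in the scene. Friction and masses are not known exactly. Their poses are not given: they have to be found in the camera images.
- tall_cylinder_mid (a point): The taller measuring cylinder, milky white plastic, 140 mm high: a round tube of 34 mm outside diameter (wall 2.5 mm, open top) on a six-sided foot 64 mm across its corners and 11 mm thick. Loose, 0.1 to 0.2 kg, starts upright on the tray. This point is on its axis half-way up, 70 mm above the underside of the foot; z is its axis, pointing to the mouth. Grip the tube from above in its top 40 mm, so that the gripper's body clears the mouth; any grasp yaw will do.
- pan_centre (a point): Centre of the upper face of the balance's round steel pan, 130 mm in diameter, flat and level, rigid, 70 mm above the bench. The balance is a fixed white box 250 x 190 mm and 49 mm high with a display at its front; it lies at the robot's left, its place and yaw vary. z points up, x to the back of the balance.
- short_cylinder_mid (a point): Bystander: the shorter measuring cylinder, same shape and plastic, 95 mm high, tube 26 mm in diameter, foot 52 mm. This point is on its axis half-way up, 47.5 mm above its underside. It stands on the tray.
- jar_mid (a point): Bystander: closed white sample jar, 60 mm in diameter, 75 mm high; this point is on its axis half-way up. It stands on the tray.
- bowl_rim (a point): Bystander: steel mixing bowl, 130 mm in diameter, 60 mm high, on the tray; this point is the centre of its mouth. The tray is a fixed flat steel tray, 300 x 380 mm, floor 4 mm and rim 16 mm above the bench. The two cylinders and the jar stand on it in any order, their axes at least 85 mm apart.
There are look-alikes about, which are no part of the job. What is shaped like the part that bears tall_cylinder_mid but red is not meant.

How it is judged:
On the way:
1. the tall cylinder is lowered, still held and upright, over the middle of the pan (axis within 20 mm of its centre) until its foot is within 10 mm of the pan (horizontal distance between tall_cylinder_mid and pan_centre below 0.02 m and angle between tall_cylinder_mid's own z axis and vertical below 0.175 rad and z of tall_cylinder_mid in the frame of pan_centre between 0.06 and 0.08 m and contact force between the fingers and tall_cylinder above 0.5 N), for 0.1 s.
At the end, for the whole second after the job is handed in: The tall cylinder stands at rest, let go, on the pan, its axis within 20 mm of the pan's centre and within 10 degrees of vertical, its foot on the pan (within 5 mm); the short cylinder, the jar and the bowl are within 30 mm of where they began (horizontal distance between tall_cylinder_mid and pan_centre below 0.02 m and angle between tall_cylinder_mid's own z axis and vertical below 0.175 rad and z of tall_cylinder_mid in the frame of pan_centre between 0.065 and 0.075 m and linear speed of tall_cylinder below 0.02 m/s and not (distance of short_cylinder_mid from where it was at the start of the episode above 0.03 m) and not (distance of jar_mid from where it was at the start of the episode above 0.03 m) and not (distance of bowl_rim from where it was at the start of the episode above 0.03 m)); the robot touches nothing.
It fails at once if the tall cylinder is tipped over (more than 0.6 rad) (angle between tall_cylinder_mid's own z axis and vertical above 0.6 rad).
It fails at once if the short cylinder, the jar or the bowl is moved by more than 30 mm (distance of any of short_cylinder_mid, jar_mid, bowl_rim from where it was at the start of the episode above 0.03 m).
It also fails if it takes over 40 s, if anything falls off the work surface, if the arm or the gripper's body presses on something with over 40 N, if the wrist force passes 120 N, or if a joint passes its speed limit or range.

## Working session

There is one attempt and no reset: what is moved stays moved. The work goes in short steps, Python scripts to look and compute and a shell command to move; the robot and the scene stay as the last step left them, time stands still between calls to the robot, and variables do not carry over. Pictures are saved under pics/ and viewed, at most 10 in all, crops included, and the job is handed in when it is done.

```bash
mkdir -p pics; python3 - <<'E'
from bench import ctrl,get_image
import cv2,numpy as np
s=ctrl.get_state();print(s['time'],s['position'],s['tool_rot'],s['grip_width'])
for n in("top","side"):
    i=get_image(n);np.savez(f'{n}.npz',**i)
    cv2.imwrite(f'pics/{n}0.png',i['pixels'][:,:,::-1])
    print(n,i['fx'],i['cx'],i['cy'],np.round(i['T'],3).tolist())
E
```

```text
0.0 [ 0.21150736 -0.61402683  0.22144262] [-3.09655899e+00 -5.18521008e-01  6.67287731e-04] 1.0015918783139224
top 493.8248538558108 266.3857308314837 186.46280532628595 [[0.02, -0.986, 0.163, 0.331], [-1.0, -0.021, -0.005, -0.107], [0.009, -0.163, -0.987, 1.279], [0.0, 0.0, 0.0, 1.0]]
side 454.9487652512781 252.95450267198237 194.0108217743396 [[-0.964, -0.191, 0.186, 0.336], [-0.266, 0.736, -0.623, 0.603], [-0.018, -0.65, -0.76, 0.944], [0.0, 0.0, 0.0, 1.0]]
```

View pics/top0.png

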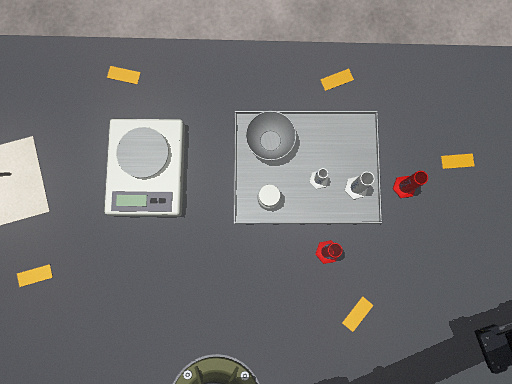

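View pics/side0.png

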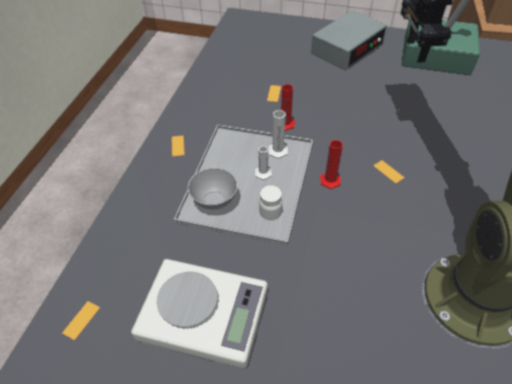

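```bash
cat > h.py <<'E'
import numpy as np,cv2
from scipy.spatial.transform import Rotation as R
def ray(i,u,v,T=None):
    T=i['T'] if T is None else T
    d=T[:3,:3]@np.array([(u-i['cx'])/i['fx'],(v-i['cy'])/i['fy'],1]);return T[:3,3],d
def plane(i,u,v,z,T=None):
    o,d=ray(i,u,v,T);return o+d*(z-o[2])/d[2]
def project(i,p,T=None):
    T=i['T'] if T is None else T
    q=np.linalg.inv(T)@np.append(p,1);return i['fx']*q[0]/q[2]+i['cx'],i['fy']*q[1]/q[2]+i['cy']
def delta(s,p):  # mm in tool axes
    return np.round(R.from_rotvec(s['tool_rot']).as_matrix().T@(np.array(p)-s['position'])*1000,1)
def wristT(i,s):
    T=np.eye(4);T[:3,:3]=R.from_rotvec(s['tool_rot']).as_matrix();T[:3,3]=s['position'];return T@i['T_tool_cam']
E
python3 - <<'E'
from h import *
from bench import ctrl
t=dict(np.load('top.npz'));sd=dict(np.load('side.npz'));s=ctrl.get_state()
g=cv2.cvtColor(t['pixels'],cv2.COLOR_RGB2GRAY)
# pan: grey blob inside the white box
m=((g<215)&(g>100)).astype(np.uint8);w=np.zeros_like(m);w[118:186,112:178]=1
m=cv2.morphologyEx(m&w,cv2.MORPH_OPEN,np.ones((5,5)))
c=max(cv2.findContours(m,0,1)[0],key=cv2.contourArea);e=cv2.fitEllipse(cv2.convexHull(c));print('pan ell',e)
print('pan top',plane(t,*e[0],.07),'side',plane(sd,187,299,.07))
print('tall top mouth',plane(t,367,179,.144),'side',plane(sd,279,116,.144))
# feet
m=(g>225).astype(np.uint8);n,l,st,ce=cv2.connectedComponentsWithStats(m)
for k in range(1,n):
    if st[k,4]>25:print(st[k],ce[k],plane(t,*ce[k],.015))
print('delta',delta(s,[*plane(t,367,179,.144)[:2],.223]))
E
python3 -c "
import cv2;a=cv2.imread('pics/top0.png')[140:220,290:390];cv2.imwrite('pics/c1.png',cv2.resize(a,None,fx=6,fy=6,interpolation=cv2.INTER_CUBIC))"
```

```text
pan ell ((142.04324340820312, 152.31936645507812), (50.941162109375, 52.57258605957031), 62.19750213623047)
pan top [0.61069124 0.19964872 0.07      ] side [0.60760442 0.20419941 0.07      ]
tall top mouth [ 0.54104831 -0.34797522  0.144     ] side [ 0.53789541 -0.33777314  0.144     ]
[235 111  27   1  27] [248. 111.] [ 0.7420664  -0.06079342  0.015     ]
[ 105  120   76   93 3055] [142.62651391 162.51358429] [0.59619696 0.21042027 0.015     ]
[  0 136  33  14  60] [ 13.65       142.38333333] [0.64279366 0.55088327 0.015     ]
[ 35 153  11  47  89] [ 40.29213483 179.        ] [0.54693385 0.47221448 0.015     ]
[  0 161  23  60 493] [  7.47058824 189.35091278] [0.51806476 0.55398576 0.015     ]
[310 172  16  17  78] [314.79487179 181.61538462] [ 0.55509732 -0.23930992  0.015     ]
[345 177  19  22 128] [351.40625  189.046875] [ 0.53752159 -0.33448802  0.015     ]
[259 185  21  20 335] [269.11940299 194.63283582] [ 0.51840301 -0.12117782  0.015     ]
[  0 208  49  17 101] [ 21.74257426 217.13861386] [0.44703195 0.51015717 0.015     ]
[184 371   7   8  29] [187.         374.34482759] [0.07146741 0.07071427 0.015     ]
delta [ 398.3 -144.3   -1.2]
```

View pics/c1.png

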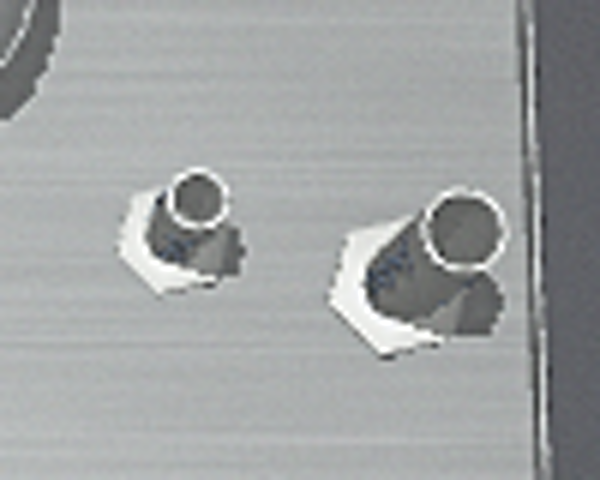

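```bash
python3 -m crank '[[[33,-12,0,0,-1],[33,-12,0,0,-1],[33,-12,0,0,-1],[33,-12,0,0,-1],[33,-12,0,0,-1],[33,-12,0,0,-1],[33,-12,0,0,-1],[33,-12,0,0,-1],[33,-12,0,0,-1],[33,-12,0,0,-1]]]' 20
python3 - <<'E'
from h import *
from bench import ctrl,get_image
s=ctrl.get_state();i=get_image('wrist');T=wristT(i,s);np.savez('w1.npz',Tw=T,**i)
cv2.imwrite('pics/w1.png',i['pixels'][:,:,::-1])
print(s['position'],np.round(i['T_tool_cam'],3).tolist(),project(i,[.541,-.344,.144],T),delta(s,[.541,-.344,.223]))
E
```

```text
time: 0.93
position: [0.4855, -0.3922, 0.2221]
tool_rot: [-3.098, -0.519, 0.001]
ft_force: [0.2, -0.2, 0.3]
grip_width: 1.0
grip_force: 0.0
[ 0.48547128 -0.39222731  0.22214959] [[-0.0, -0.966, -0.257, 0.07], [1.0, -0.0, -0.0, 0.0], [0.0, -0.257, 0.966, -0.162], [0.0, 0.0, 0.0, 1.0]] (np.float64(226.77020133689308), np.float64(121.87956988312992)) [ 68.2 -27.5  -0.9]
```

View pics/w1.png

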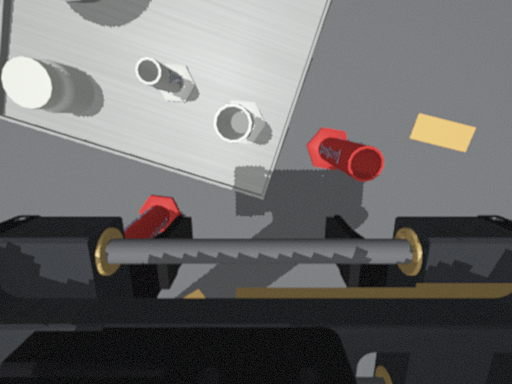

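```bash
python3 - <<'E'
from h import *
from bench import ctrl
i=dict(np.load('w1.npz'));s=ctrl.get_state();t=dict(np.load('top.npz'))
p=plane(i,234.5,122.5,.144,i['Tw']);print(p,delta(s,[*p[:2],.109]))
r=plane(t,336,251,.14);print('red',r,delta(s,r))
E
```

```text
[ 0.5426996  -0.35055551  0.144     ] [ 57.4 -14.6 113.5]
red [ 0.37258667 -0.27540894  0.14      ] [ -77.4 -142.7   82.1]
```

```bash
python3 -m crank '[[[29,-7,0,0,-1],[28,-7,0,0,-1],[0,0,0,0,-1],[0,0,25,0,-1],[0,0,25,0,-1],[0,0,25,0,-1],[0,0,20,0,-1],[0,0,18,0,-1],[0,0,0,0,-1]]]'
python3 - <<'E'
from h import *
from bench import ctrl,get_image
s=ctrl.get_state();i=get_image('wrist')
cv2.imwrite('pics/w2.png',i['pixels'][:,:,::-1])
print(s['position'],delta(s,[.5424,-.3496,.109]))
E
```

```text
time: 1.73
position: [0.5307, -0.3603, 0.1045]
tool_rot: [-3.093, -0.518, 0.01]
ft_force: [-0.6, 0.6, -0.4]
grip_width: 0.998
grip_force: 0.0
[ 0.53074725 -0.36032833  0.10447708] [14.5 -6.4 -4.6]
```

View pics/w2.png

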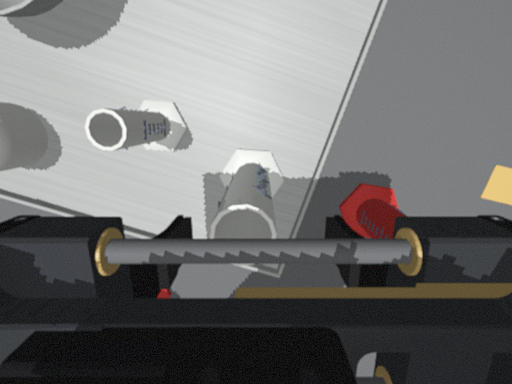

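```bash
python3 -m crank '[[[7,-3,-1,0,-1],[7,-3,-1,0,-1],[0,0,0,0,-1],[0,0,0,0,1],[0,0,0,0,1],[0,0,0,0,1],[0,0,0,0,1],[0,0,0,0,1],[0,0,0,0,1]]]' 20
python3 - <<'E'
from h import *
from bench import ctrl
s=ctrl.get_state();print(s['position'],delta(s,[.5424,-.3496,.109]),s['grip_width']*87)
E
```

```text
time: 2.53
position: [0.545, -0.3518, 0.1115]
tool_rot: [3.098, 0.518, -0.0]
ft_force: [-0.5, -0.3, -0.1]
grip_width: 0.631
grip_force: 0.0
[ 0.54501724 -0.35184814  0.11154047] [-1.7 -3.   2.5] 54.86376709944319
```

```bash
python3 -m crank '[[[0,0,0,0,1],[0,0,0,0,1],[0,0,0,0,1],[0,0,0,0,1],[0,0,0,0,1],[0,0,0,0,1]]]'; python3 -m crank '[[[0,0,-10,0,1],[0,0,-25,0,1],[0,0,-35,0,1],[0,0,-35,0,1],[0,0,-25,0,1],[0,0,-10,0,1],[0,0,0,0,1],[0,0,0,0,1]]]'
python3 - <<'E'
from h import *
from bench import ctrl,get_image
s=ctrl.get_state();i=get_image('side');a=i['pixels'][:,:,::-1]
cv2.imwrite('pics/s2.png',a)
print(s['position'],s['grip_width']*87,s['grip_force'],delta(s,[.609,.201,s['position'][2]]))
E
```

```text
time: 3.03
position: [0.5452, -0.3515, 0.1114]
tool_rot: [-3.098, -0.519, 0.0]
ft_force: [-0.7, 0.1, -0.4]
grip_width: 0.385
grip_force: 19.9
time: 3.7
position: [0.5449, -0.3515, 0.2509]
tool_rot: [-3.098, -0.519, 0.001]
ft_force: [-0.5, 0.5, -1.1]
grip_width: 0.388
grip_force: 19.8
[ 0.54493372 -0.35148908  0.25087239] 33.759893891678296 19.841110746414472 [ 240.6 -501.5    0. ]
```

View pics/s2.png

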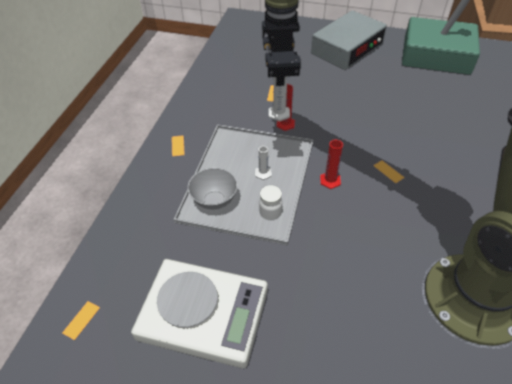

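```bash
python3 -m crank '[[[5,-10,0,0,1],[10,-20,0,0,1],[15,-32,0,0,1],[15,-32,0,0,1],[15,-32,0,0,1],[15,-32,0,0,1],[15,-32,0,0,1],[15,-32,0,0,1],[15,-32,0,0,1],[15,-32,0,0,1]]]';python3 -m crank '[[[15,-32,0,0,1],[15,-32,0,0,1],[15,-32,0,0,1],[15,-32,0,0,1],[15,-32,0,0,1],[15,-32,0,0,1],[10,-20,0,0,1],[5,-10,0,0,1],[0,0,0,0,1],[0,0,0,0,1]]]'
python3 - <<'E'
from h import *
from bench import ctrl,get_image
s=ctrl.get_state();print(s['position'],delta(s,[.609,.201,.21]),s['grip_force'])
i=get_image('wrist');np.savez('w3.npz',Tw=wristT(i,s),**i)
cv2.imwrite('pics/w3.png',i['pixels'][:,:,::-1])
E
```

```text
time: 4.58
position: [0.5783, -0.0345, 0.2496]
tool_rot: [-3.097, -0.52, 0.005]
ft_force: [1.2, 0.1, -1.3]
grip_width: 0.386
grip_force: 19.8
time: 5.42
position: [0.6061, 0.2061, 0.2502]
tool_rot: [3.097, 0.519, -0.004]
ft_force: [0.1, -0.9, -2.0]
grip_width: 0.387
grip_force: 19.8
[0.60605794 0.20607792 0.25020394] [ 1.2  5.7 40.2] 19.839924827228685
```

View pics/w3.png

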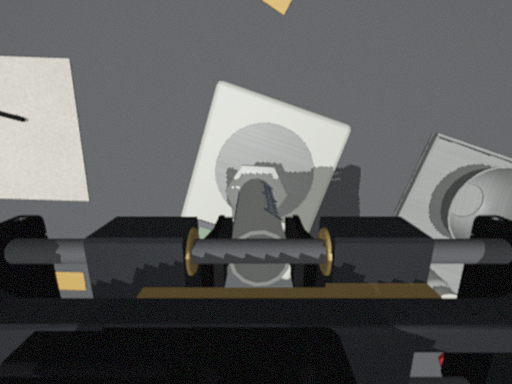

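```bash
python3 - <<'E'
from h import *
from scipy.optimize import least_squares
from bench import ctrl
i=dict(np.load('w3.npz'));g=cv2.cvtColor(i['pixels'],7).astype(float)
s=ctrl.get_state()
P=[]
c0=np.array([264,171])
for a in np.radians(np.arange(-170,-9,5)):
    r=np.arange(36,60,.5);xy=(c0+np.outer(r,[np.cos(a),np.sin(a)])).astype(np.float32)
    v=cv2.GaussianBlur(g,(3,3),0)[np.rint(xy[:,1]).astype(int),np.rint(xy[:,0]).astype(int)]
    d=v[4:]-v[:-4];k=d.argmax()
    if d[k]>20:P.append(plane(i,*xy[k+2],.07,i['Tw'])[:2])
P=np.array(P)
f=least_squares(lambda q:np.hypot(*(P-q).T)-.065,[.609,.201],loss='soft_l1',f_scale=.002)
print(len(P),f.x,np.round(np.abs(f.fun).mean()*1000,2),s['position'],delta(s,[*f.x,.183]))
E
```

```text
33 [0.61014285 0.19910299] 0.48 [0.60663952 0.20461336 0.25052279] [ 1.7  6.2 67.5]
```

```bash
python3 -m crank '[[[2,6,0,0,1],[0,0,15,0,1],[0,0,20,0,1],[0,0,18,0,1],[0,0,10,0,1],[0,0,5,0,1],[0,0,0,0,1],[0,0,0,0,1],[0,0,0,0,1]]]'
python3 - <<'E'
from h import *
from bench import ctrl,get_image
s=ctrl.get_state();print(s['position'],delta(s,[.6103,.1993,.1774]))
for n in('side',):
    cv2.imwrite('pics/s3.png',cv2.resize(get_image(n)['pixels'][190:370,100:290,::-1],None,fx=3,fy=3))
E
```

```text
time: 6.22
position: [0.6113, 0.2019, 0.1849]
tool_rot: [-3.098, -0.518, -0.003]
ft_force: [-0.4, 0.4, -0.6]
grip_width: 0.386
grip_force: 19.8
[0.61130513 0.20188044 0.18488624] [-1.8  2.1  7.5]
```

View pics/s3.png

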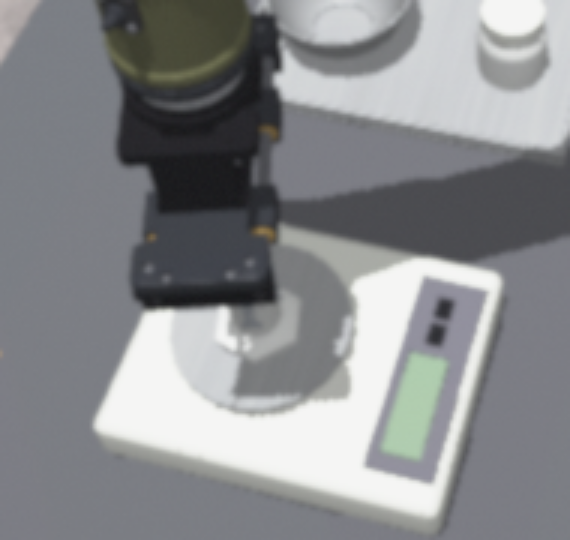

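Upright and held; the foot (crop 258,325) is near the middle of the pan (crop 263,327). I'll lower gently until contact.

```bash
python3 -m crank '[[[-1,2,2,0,1],[0,0,2,0,1],[0,0,1,0,1],[0,0,1,0,1],[0,0,0,0,1],[0,0,0,0,1],[0,0,0,0,1]]]'; python3 -m crank '[[[0,0,0.5,0,1],[0,0,0.5,0,1],[0,0,0,0,1],[0,0,0,0,1]]]'
```

```text
time: 6.85
position: [0.6102, 0.1997, 0.1775]
tool_rot: [3.098, 0.519, -0.0]
ft_force: [-0.3, -0.6, -1.0]
grip_width: 0.387
grip_force: 19.8
time: 7.18
position: [0.6105, 0.2, 0.1773]
tool_rot: [-3.098, -0.519, -0.002]
ft_force: [-0.2, 0.2, 3.4]
grip_width: 0.387
grip_force: 19.8
```

```bash
python3 -m crank '[[[0,0,0,0,-0.1],[0,0,0,0,-0.4],[0,0,0,0,-0.7],[0,0,0,0,-1],[0,0,0,0,-1],[0,0,0,0,-1],[0,0,0,0,-1],[0,0,0,0,-1],[0,0,0,0,-1],[0,0,0,0,-1]]]'
```

```text
time: 8.02
position: [0.6102, 0.1997, 0.1765]
tool_rot: [3.098, 0.519, -0.0]
ft_force: [0.6, 0.9, 0.2]
grip_width: 0.983
grip_force: 0.0
```

```bash
python3 -m crank '[[[0,0,-8,0,-1],[0,0,-15,0,-1],[0,0,-25,0,-1],[0,0,-25,0,-1],[0,0,-20,0,-1],[-30,0,0,0,-1],[-35,0,0,0,-1],[-35,0,0,0,-1],[-20,0,0,0,-1],[0,0,0,0,-1]]]'
python3 - <<'E'
from h import *
from bench import get_image
a=get_image('side')['pixels'][150:370,80:330,::-1];b=get_image('top')['pixels'][80:300,80:330,::-1]
cv2.imwrite('pics/f.png',cv2.resize(np.hstack([a,b]),None,fx=1.6,fy=1.6))
E
```

```text
time: 8.85
position: [0.4939, 0.1597, 0.2709]
tool_rot: [3.096, 0.518, 0.001]
ft_force: [-0.3, 1.3, -0.2]
grip_width: 1.002
grip_force: 0.0
```

View pics/f.png

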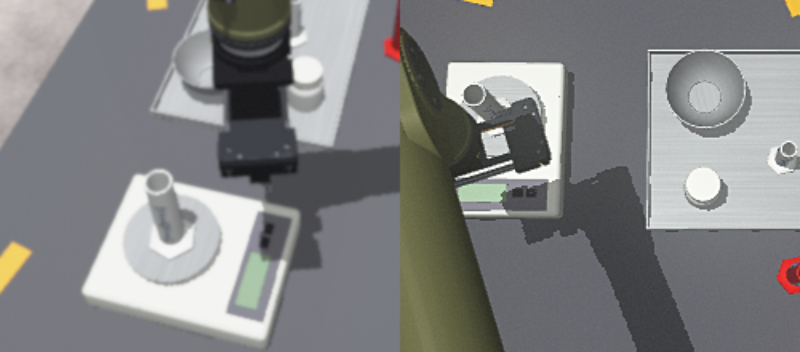

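The cylinder stands upright with its foot at (172,240) in the side view, against a pan centre of about (171,240). The gripper is clear of it, and the jar, bowl and short cylinder have not moved.

```bash
python3 -c "
from bench import job;print(job.close_job())"
```

```text
the job is handed in; nothing more can be done
None
```

The tall cylinder is standing upright and released in the middle of the balance pan, the bystanders show no movement in the last pictures, and the job is handed in after about 9 s of robot time; the hand-in call did not report a verdict.

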